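# Load the toothed strip into the spring holder of a contour measuring bench

## Task

Take the strip with the orange ends from the tray, lay it teeth up in the holder's lead-in groove, and push it along the channel against the blue spring follower until the brass catch snaps out behind it and holds it. Only then swing the slotted rail over until it lies flat, fully closed, over the loaded strip; leave the other strips and everything else on the bench where they are.

Things in the scene. Friction and masses are not known exactly. Their poses are not given: they have to be found in the camera images.
- strip: the wanted strip: steel rack, 90 long x 16 wide x 18 high mm (12 mm bar, 7 teeth 6 mm high, end teeth flush with the ends), 130 to 230 g; orange end teeth and side bands. Origin: centre of its underside; x along it, y across, z up. Both ends are alike. It starts teeth up on the tray's mat.
- blue_strip: same strip with blue ends and band: leave it in its place.
- green_strip: same strip with green ends and band: leave it in its place.
- tray: fixed tray 130 (its x) x 190 (its y) mm with a black rubber mat whose top is 8 mm above the table and a rim 12 mm high; the three strips lie on it roughly along its x, 62 mm apart, in any order. Origin: centre of the underside.
- holder: fixed aluminium strip holder, base 76 (its x) x 290 (its y, -150 to +140) x 20 mm high; origin on the table under the channel. All x, y, z below are in its frame. The channel runs along y on the base's top (z 20); strips are pushed towards +y. Steel walls 18 mm high, 9 thick, 18.6 apart stand from y -18 to 95, then an end block 24 high to y 123.
- lead_in (a point): point on the lead-in groove's floor (x 0, y -95, z 20): a strip with its middle here lies wholly before the catch. Groove 22 mm wide from its open end y -150 to -84, narrowing to 18.6 at -57; kerbs 6 mm high, 5 thick on both sides.
- seat (a point): point on the channel's floor (x 0, y +12, z 20): where the middle of the loaded strip's underside rests, the strip along y, its rear end at y -33 against the catch.
- follower (a joint): travel (m) of the blue sprung follower (16 wide, 17.5 high) towards +y; 0 at rest, face at y +35; about 0.022 with the strip loaded; hard stop at 0.030, which lets the strip's rear go 8 mm beyond the catch face. Spring 1.8 N at rest, 5.1 N loaded, 6.3 N at the stop; pushing the strip past the catch takes up to about 12 N.
- catch (a joint): sideways travel (m, towards +x) of the sprung brass catch (1 to 2 N), which stands into the channel from the +x side before the seat: 0 out (blocking), up to 0.009 pushed aside. Its slope faces -y, so a strip pushed towards +y moves it aside; its square face then snaps out behind the strip's rear end.
- rail (a joint): angle (rad) of the slotted grey rail: 92 long along y, 5 thick, 47.5 from hinge to the edge of its green tab (40 long, at the middle). 0: closed, flat over the channel, pointing to +x; 1.57 upright; more: leaning to the -x side; range 0 to 2.5. Stiff hinge (0.06 N m): it stays where left and must be pressed the last bit down.
- rail_hinge (a point): middle of the rail's hinge line, along y: x -24.5, y +35, z 42 (rail's mid-thickness). A bracket below it stands at x -28.5 to -18.5, 16 mm high above the floor.
- rail_tab (a point): middle of the green tab, 44.5 mm from the hinge line; moves with the rail.
- bottle: white plastic bottle standing, 52 mm across, 130 high; leave it.
- gear: steel gear wheel lying flat, 96 mm across, 16 thick; leave it.
- jack: small dark screw jack standing, 44 mm across, 44 high; leave it.
- calipers: digital calipers lying flat, 200 mm long, 12 thick; leave them.
- gauge_case: closed wooden case 100 x 160 x 45 mm; leave it.
- pen_cup: black cup, 72 mm across, 90 high; leave it.
- dial_stand: fixed dial stand, base 80 x 70 mm, a 14 mm column 172 mm high and an arm with a dial reaching 76 mm towards its +x (away from the robot) at 130 mm height: an obstacle.
- catch_face (a point): point at the foot of the catch's square face (x 6, y -33, z 20). The catch is 8 mm high above the floor; its dark housing, 12 mm high, stands at x 18 to 37, y -58 to -28; on the -x side is a 6 mm kerb, so fingers pushing the strip's rear end stay clear above 9 mm over the floor near x 0.
Mind the look-alikes: they are no part of the job. What is shaped like the strip but red is not meant.

How it is judged:
By the outcome, as a careful person would: the job done as asked, in the order asked, and still so for the second after the job is handed in, with the robot touching nothing.
It also fails if it takes over 61 s, if anything falls off the work surface, if the arm or the gripper's body presses on something with over 40 N, if the wrist force passes 120 N, or if a joint passes its speed limit or range.

## Robot

A 6-joint arm with a two-finger parallel gripper is mounted at the origin on the work surface. World frame = base frame: x ahead of the robot, y to its left, z up, the work surface at z = 0. Lengths are in m, angles in degrees, forces in N, time in s.
With the tool pointing down it reaches from about 0.375 to 0.9 m from the base axis. Payload 3.1 kg.
Tool frame: the origin (TCP) lies on the centre line of the jaws, within the pads' length; the fingertips stand 17 mm ahead of it and the grasp point (between the pads) lies 2 mm behind it; y points along the fingers, x is the direction in which the jaws open and shut, and the axes are right-handed (so a half turn about y gives the same grasp; the last joint's range is limited). The gripper opens to 87 mm and grips with 3 to 60 N. Pads are 19 mm wide; open, the fingers measure 117 mm over their backs; the gripper's body (75 mm by 190 mm) begins 51 mm behind the grasp point.
Start: joints at [-78.467, 30.224, 82.088, -0, 67.689, -10.227], TCP at [0.232, -0.58, 0.24] pointing down, gripper open.
Joint ranges: [-176.69, 176.69], [-43.24, 126.21], [12.49, 139.97], [-82, 262], [0, 151.66], [-163.58, 163.58]. Speed limits (degrees/s): [159.86, 159.86, 180, 180, 180, 180].

## Interface

Orientations are given as a 3x3 rotation matrix whose columns are the frame's x, y, z axes.
In Python, from rig import read_state, capture, camera_info, hand_in, trace, tip_of gives the robot as it stands.
- The arm moves only by the tool jog_arm, never from a script. Its argument "steps" is a list of rows, each an object with "fingers": the opening in per cent of the stroke, from 0 (shut) to 100 (fully open); "delta_pos": the shift along the world's x, y, z in mm, a list of three; "turn": the turn about the world's z in degrees. A call has 1 to 20 rows; each row is the pose to reach, as a shift and turn from the pose commanded when the call began; what a row does not reach only later rows make up. A row lasts 1/12 s, in which the tool goes at most 41.7 mm and 7.16 degrees, less where a joint would pass 70% of its speed; a pose out of reach is approached as far as the arm can. A call with a gripper value outside its range is refused whole. The fingers move at their own pace and stop on an object; the grip force is fixed at half the most. Time passes only in rows, so rows that repeat a pose let the fingers close. It gives the time, the measured TCP pose, the force and the opening at its end, in the units of the state.
- read_state(): the state, without advancing time (a new reading comes with each control period).
- capture(name): name is "side" or "top"; returns the picture (400x640x3 uint8, red, green, blue); there is no depth.
- camera_info(name): a dict with "fov_y" (degrees; the focal length in pixels is half the picture's height over the tangent of half this angle, whatever the lens; pixels are square), "cx", "cy" (the principal point, pixels), "k1" (the pictures are not rectified: a ray, as slopes to the right and down, at radius r is drawn at 1 + k1 r^2 times it, then the intrinsics apply), "view" (4x4, takes a point from world to camera coordinates). Camera axes: x right, y down, z forward; pixel columns grow to the right and rows downward; lengths in m; the calibration is good to about 2 mm. A picture is of the moment at which its call begins. camera_info takes no time and is no camera call.
- hand_in(): hands the job in, once; it reports no verdict.
Trained networks look in the newest picture that a camera, given by its name, has taken for a name from the list of things; names that differ only in an ending like _2 or _b are one class to them, and where a whole thing is asked for, a point or a joint stands for the part that bears it (a point fixed in the world has none). Each returns a list of dicts, best first, with "confidence" (0 to 1); they miss things now and then, are a little off and sometimes report something else, mostly with a low value. They report only what shows in the picture. A call takes as long as a camera call. They do not tell look-alikes from the thing itself.
- trace(target, camera): "mask" (400x640 bool, what is visible of it).
- tip_of(target, camera): "position" ([x, y, z] in m, in world coordinates, good to about 4 mm: a listed point, or the origin of a listed thing).
The state is a dict: "time_s": time; "joint_positions": joint angles; "qvel": joint speeds; "tau": joint torques, N m; "position": TCP position; "tcp_rot": TCP orientation; "force": force on the tool from outside, world axes, zero at the start; "moment": the same for the moment, N m; "opening": opening from 0.0 (shut) to 1.0 (fully open).
Only numpy, scipy, OpenCV 4.12 (cv2) and the standard library are available. Lean on these libraries where they do the work, as an engineer would, in place of code of your own. Each camera call takes 0.05 s, during which the arm holds its last target.

## Working session

There is one attempt and no reset: what is moved stays moved. The work goes in short steps, Python scripts to look and compute and a tool call to move; the robot and the scene stay as the last step left them, time stands still between calls to the robot, and variables do not carry over. Pictures are saved under pics/ and viewed, and the job is handed in when it is done.

Besides the shell and the picture viewer there is one more tool, called after ">>>" by a JSON object that holds its "fn" and its "kwargs", one argument or row to a line. jog_arm: Moves the arm, as the interface text tells. Its arguments: {"type":"object","properties":{"steps":{"type":"array","items":{"type":"object","properties":{"fingers":{"type":"number"},"delta_pos":{"type":"array","items":{"type":"number"}},"turn":{"type":"number"}}}}},"required":["steps"]}

```bash
mkdir -p pics; ls
python3 - <<'E'
from rig import *
import cv2
s=read_state(); print(s)
for n in ("side","top"):
    im=capture(n); cv2.imwrite(f"pics/{n}0.png",im[:,:,::-1]); print(n,camera_info(n))
E
```

```text
pics
{'time_s': 0.0, 'joint_positions': array([-7.84671852e+01,  3.02785554e+01,  8.21584611e+01, -1.51609466e-03,
        6.76880021e+01, -1.02262147e+01]), 'qvel': array([-0.01707197,  0.09351851, -0.02797027, -0.00790755,  0.02918043,
        0.09232442]), 'tau': array([-6.71877478e-04, -4.40047967e+01, -1.76591527e+01,  6.34224457e-02,
        5.82743576e-02, -1.53711771e-04]), 'position': array([ 0.23157703, -0.57974861,  0.23856448]), 'tcp_rot': array([[ 3.70712669e-01, -4.60227921e-04,  9.28747493e-01],
       [-9.28745114e-01,  2.13303762e-03,  3.70712777e-01],
       [-2.15166572e-03, -9.99997619e-01,  3.63309637e-04]]), 'force': array([-1.29621068, -0.33264407,  0.36497458]), 'moment': array([ 0.03654276, -0.01753897,  0.00988057]), 'opening': 1.0009468387377192}
side {'fov_y': 57.77153769992045, 'cx': 313.55351332462754, 'cy': 196.1216702143961, 'k1': -0.018939912889769345, 'view': array([[-0.99704687, -0.07574868, -0.01263666,  0.57831152],
       [-0.04759905,  0.7386913 , -0.67236113,  0.00985782],
       [ 0.06026506, -0.66977406, -0.74011541,  0.99267333],
       [ 0.        ,  0.        ,  0.        ,  1.        ]])}
top {'fov_y': 55.582597337322824, 'cx': 314.11295854205946, 'cy': 196.91227530068363, 'k1': -0.07175433957110909, 'view': array([[-0.01111393, -0.99990217,  0.00849281,  0.08408016],
       [-0.98103139,  0.00925957, -0.19362769,  0.5591335 ],
       [ 0.19353011, -0.01048368, -0.98103832,  0.91256528],
       [ 0.        ,  0.        ,  0.        ,  1.        ]])}
```

View pics/side0.png

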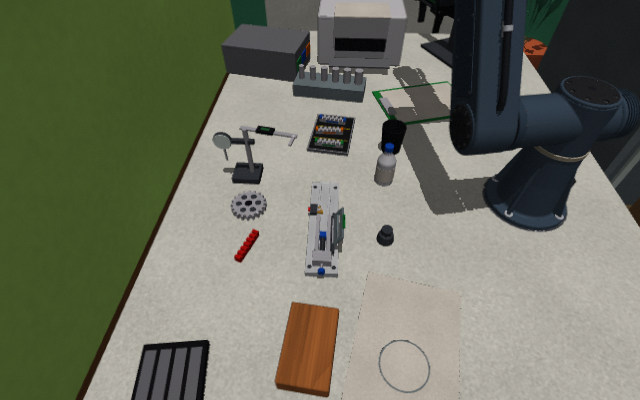

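View pics/top0.png

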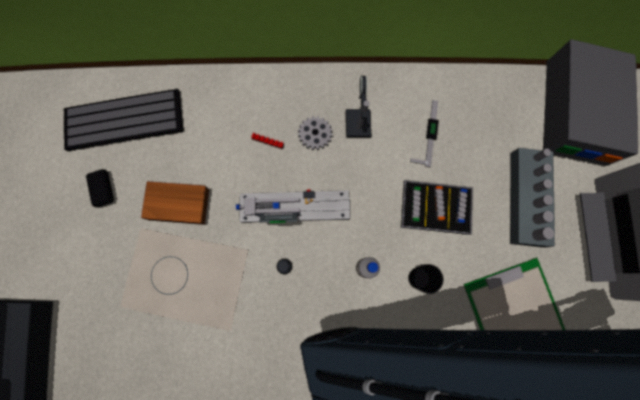

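The tray is near top-image pixel (437,206), with the orange strip in the middle. The holder spans (238..350, 205), with the lead-in to the right (-y world). The rail leans over to the robot side. Next I measure.

```bash
cat > h.py <<'E'
import numpy as np, cv2
from rig import *
def K(c):
    f=200/np.tan(np.radians(c['fov_y']/2)); return f
def proj(n,P):
    c=camera_info(n); P=np.atleast_2d(P); q=(c['view']@np.c_[P,np.ones(len(P))].T).T
    s=q[:,:2]/q[:,2:3]; r2=(s**2).sum(1,keepdims=True); s=s*(1+c['k1']*r2)
    return s*K(c)+[c['cx'],c['cy']]
def unproj(n,uv,z):
    c=camera_info(n); uv=np.atleast_2d(uv).astype(float); d=(uv-[c['cx'],c['cy']])/K(c); s=d.copy()
    for _ in range(20): s=d/(1+c['k1']*(s**2).sum(1,keepdims=True))
    R=c['view'][:3,:3]; t=c['view'][:3,3]; o=-R.T@t; D=np.c_[s,np.ones(len(s))]@R
    z=np.broadcast_to(z,len(D)); return o+D*((z-o[2])/D[:,2])[:,None]
def crop(n,name,x0,y0,x1,y1,k):
    im=capture(n); cv2.imwrite(f"pics/{name}.png",cv2.resize(im[y0:y1,x0:x1,::-1],None,fx=k,fy=k,interpolation=cv2.INTER_CUBIC))
E
python3 - <<'E'
from h import *
crop("top","t_h",225,165,485,245,3)
crop("side","s_h",270,100,370,290,3)
for cam in("top","side"):
  for t in("strip","blue_strip","green_strip","tray","holder","lead_in","seat","rail_hinge","rail_tab","catch_face","jack","bottle","dial_stand"):
    print(cam,t,[(np.round(d['position'],4).tolist(),round(d['confidence'],2)) for d in tip_of(t,cam)[:3]])
E
```

```text
top strip [([0.5483, -0.2518, 0.0088], 0.83), ([0.7289, 0.2022, -0.0007], 0.5)]
top blue_strip [([0.5423, -0.3181, 0.0099], 0.8), ([0.552, 0.0997, 0.0152], 0.33)]
top green_strip [([0.5396, -0.2541, -0.0008], 0.74), ([0.5476, -0.1888, 0.0083], 0.69), ([0.353, -0.1922, 0.0035], 0.57)]
top tray [([0.5409, -0.2539, -0.0019], 0.88), ([0.7536, -0.2569, 0.0035], 0.56), ([0.3812, -0.0532, 0.0024], 0.41)]
top holder [([0.542, 0.1349, -0.0029], 0.71), ([0.3503, -0.1936, 0.0012], 0.36)]
top lead_in [([0.5467, 0.0432, 0.021], 0.95)]
top seat [([0.541, 0.1489, 0.0207], 0.91), ([0.5408, -0.2529, -0.0047], 0.21)]
top rail_hinge [([0.5224, 0.1647, 0.0396], 0.92)]
top rail_tab [([0.4946, 0.1716, 0.0803], 0.88), ([0.5472, 0.0446, 0.0215], 0.58)]
top catch_face [([0.552, 0.1025, 0.0162], 0.79)]
top jack [([0.3924, 0.154, 0.0006], 0.52)]
top bottle [([0.3787, -0.0492, -0.0024], 0.69)]
top dial_stand [([0.7791, -0.0429, -0.0057], 0.87), ([0.5511, 0.0997, 0.0175], 0.27)]
side strip [([0.7306, 0.2061, -0.0017], 0.71), ([0.549, -0.2579, 0.0025], 0.53), ([0.3521, -0.1966, -0.0], 0.51)]
side blue_strip [([0.5432, -0.3131, 0.0076], 0.76)]
side green_strip [([0.545, -0.1887, 0.0056], 0.57)]
side tray [([0.5448, -0.2527, 0.004], 0.67), ([0.3536, -0.1962, 0.002], 0.23)]
side holder [([0.547, 0.1338, 0.0022], 0.81)]
side lead_in [([0.5479, 0.04, 0.0191], 0.66)]
side seat [([0.5451, 0.1433, 0.0205], 0.65)]
side rail_hinge [([0.5198, 0.172, 0.0417], 0.78)]
side rail_tab [([0.4955, 0.1708, 0.0792], 0.69)]
side catch_face [([0.553, 0.1001, 0.0172], 0.73)]
side jack [([0.3892, 0.1569, -0.0003], 0.65), ([0.3834, -0.0552, 0.003], 0.3)]
side bottle [([0.3826, -0.0527, 0.0053], 0.59)]
side dial_stand [([0.7744, -0.0443, -0.0007], 0.61)]
```

View pics/t_h.png

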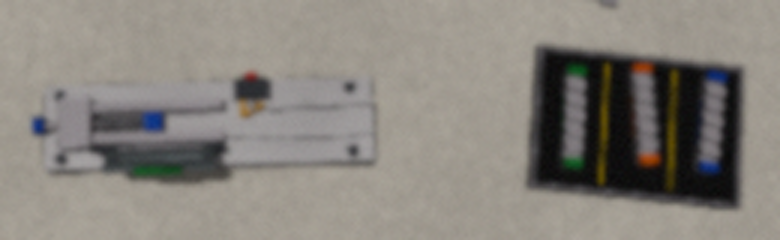

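View pics/s_h.png

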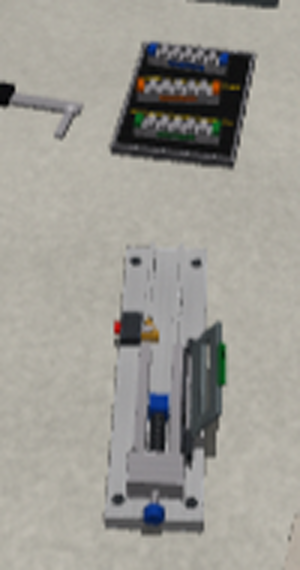

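```bash
cat >> h.py <<'E'
def fit(obs):
    # obs list of (local xy, world xy)
    A=np.array([o[0] for o in obs]);B=np.array([o[1] for o in obs])
    a=A-A.mean(0);b=B-B.mean(0)
    th=np.arctan2((a[:,0]*b[:,1]-a[:,1]*b[:,0]).sum(),(a*b).sum())
    R=np.array([[np.cos(th),-np.sin(th)],[np.sin(th),np.cos(th)]]);t=B.mean(0)-R@A.mean(0)
    return th,t,B-(A@R.T+t)
def H2W(th,t,P):
    P=np.atleast_2d(P).astype(float)/1000;R=np.array([[np.cos(th),-np.sin(th)],[np.sin(th),np.cos(th)]])
    return np.c_[P[:,:2]@R.T+t,P[:,2]]
E
python3 - <<'E'
from h import *
L=dict(lead=(0,-.095),seat=(0,.012),hinge=(-.0245,.035),catch=(.006,-.033),h=(0,0))
W=dict(lead=[(.5467,.0432),(.5479,.04)],seat=[(.541,.1489),(.5451,.1433)],hinge=[(.5224,.1647),(.5198,.172)],catch=[(.552,.1025),(.553,.1001)],h=[(.542,.1349),(.547,.1338)])
obs=[(L[k],w) for k in L for w in W[k]]
th,t,r=fit(obs);print(np.degrees(th),t,r.round(4).tolist())
for cam,(x0,y0,x1,y1),k in(("top",(225,165,360,245),5),("side",(290,170,360,290),5)):
    im=capture(cam)[:,:,::-1]
    c=cv2.resize(im[y0:y1,x0:x1],None,fx=k,fy=k,interpolation=cv2.INTER_CUBIC).copy()
    def poly(P,col):
        uv=(proj(cam,H2W(th,t,P))-[x0,y0]+.5)*k
        cv2.polylines(c,[uv.round().astype(int)],True,col,1)
    poly([(-38,-150,20),(38,-150,20),(38,140,20),(-38,140,20)],(0,0,255))
    poly([(-9.3,-18,38),(-18.3,-18,38),(-18.3,95,38),(-9.3,95,38)],(255,0,255))
    poly([(9.3,-18,38),(18.3,-18,38),(18.3,95,38),(9.3,95,38)],(255,0,255))
    poly([(18,-58,32),(37,-58,32),(37,-28,32),(18,-28,32)],(0,255,0))
    poly([(-8,35,37.5),(8,35,37.5),(8,45,37.5),(-8,45,37.5)],(0,255,255))
    cv2.imwrite(f"pics/ov_{cam}.png",c)
    hsv=cv2.cvtColor(im,cv2.COLOR_BGR2HSV)
    m=((hsv[:,:,0]>5)&(hsv[:,:,0]<17)&(hsv[:,:,1]>140)&(hsv[:,:,2]>90)).astype(np.uint8)
    n,l,st,ce=cv2.connectedComponentsWithStats(m)
    for i in range(1,n):
        if st[i,4]>3: print(cam,st[i],ce[i],unproj(cam,ce[i],.026).round(4))
E
```

```text
1.453297855187952 [0.54497794 0.13462863] [[-0.0007, 0.0035], [0.0005, 0.0003], [-0.0037, 0.0023], [0.0004, -0.0033], [0.0028, -0.0043], [0.0002, 0.003], [0.0002, 0.0007], [0.0012, -0.0017], [-0.003, 0.0003], [0.002, -0.0008]]
top [606 154  16   5  31] [613.32258065 156.16129032] [[ 0.6758 -0.7752  0.026 ]]
top [ 142  182   63   41 2127] [173.16173014 201.91443347] [[0.5556 0.4496 0.026 ]]
top [436 186   6   3  17] [438.64705882 187.05882353] [[ 0.5892 -0.2543  0.026 ]]
top [438 216   7   4  20] [441.1 217.8] [[ 0.5065 -0.2547  0.026 ]]
side [523  39  24  16 229] [534.13537118  47.15720524] [[-0.3046 -0.876   0.026 ]]
side [306  42   4   6   9] [307.44444444  44.44444444] [[ 0.6706 -0.8439  0.026 ]]
side [316 126   2   4   8] [316.5 127.5] [[ 0.5894 -0.2541  0.026 ]]
side [341 127   2   4   8] [341.5 128.5] [[ 0.5081 -0.2536  0.026 ]]
side [ 276  303   63   89 4219] [308.22635696 347.19625504] [[0.5562 0.4468 0.026 ]]
```

View pics/ov_top.png

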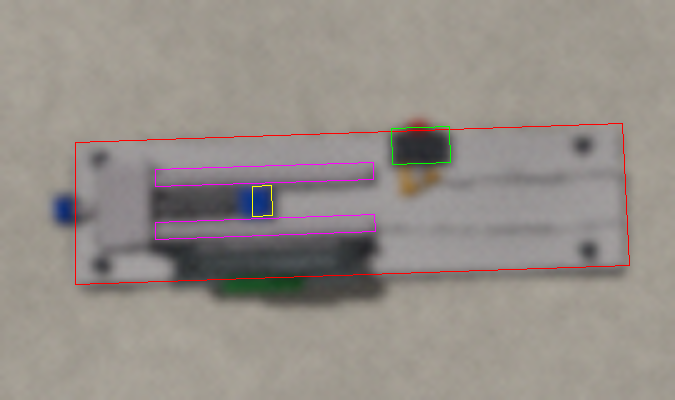

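View pics/ov_side.png

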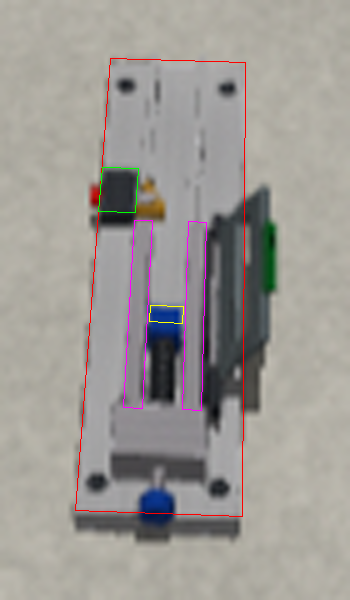

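```bash
cat > ef.py <<'E'
from h import *
from scipy.optimize import minimize
from scipy.ndimage import map_coordinates,gaussian_filter
# segments: (p,q,weight)
SEG=[((-38,-150,20),(38,-150,20)),((38,-150,20),(38,-60,20)),((38,-20,20),(38,140,20)),((-38,-150,20),(-38,-20,20)),((-38,110,20),(-38,140,20)),((-38,140,20),(38,140,20)),
 ((9.3,-18,38),(9.3,95,38)),((18.3,-18,38),(18.3,95,38)),
 ((18,-58,32),(37,-58,32)),((37,-58,32),(37,-28,32)),((37,-28,32),(18,-28,32)),((18,-28,32),(18,-58,32)),
 ((-8,35,37.5),(8,35,37.5)),((-9.3,-18,38),(-9.3,95,38)),
 ((11,-150,26),(11,-84,26)),((-11,-150,26),(-11,-84,26))]
def run(cam,x0):
    ims=[capture(cam).astype(float) for _ in range(3)]
    im=np.mean(ims,0); g=gaussian_filter(im,(.7,.7,0))
    gy=np.gradient(g,axis=0);gx=np.gradient(g,axis=1)
    def score(p):
        th=np.radians(p[0]);t=np.array(p[1:])/1000;s=0
        for a,b in SEG:
            a=np.array(a,float);b=np.array(b,float);n=max(4,int(np.linalg.norm(a-b)/2))
            P=a+(b-a)*np.linspace(.05,.95,n)[:,None]
            uv=proj(cam,H2W(th,t,P));d=uv[-1]-uv[0];L=np.linalg.norm(d);nn=np.array([-d[1],d[0]])/L
            e=0
            for c in range(3):
                G=[map_coordinates(q[:,:,c],[uv[:,1],uv[:,0]],order=1) for q in(gx,gy)]
                e+=(G[0]*nn[0]+G[1]*nn[1]).mean()**2
            s+=np.sqrt(e)*L**.5
        return -s
    best=None
    for d in np.arange(-2,3.1,1):
        for ox in(-4,0,4):
            for oy in (-3,0,3):
                r=minimize(score,[d+1.45,x0[0]+ox,x0[1]+oy],method='Nelder-Mead',options=dict(initial_simplex=np.array([[d+1.45,x0[0]+ox,x0[1]+oy]]*4)+[[0,0,0],[1,0,0],[0,3,0],[0,0,3]]))
                if best is None or r.fun<best.fun: best=r
    return best
if __name__=="__main__":
    for cam in("top","side"):
        r=run(cam,(545,134.6));print(cam,r.x,r.fun)
        th,t=np.radians(r.x[0]),r.x[1:]/1000
        x0,y0,x1,y1=(225,165,360,245) if cam=="top" else (290,170,360,290);k=5
        c=cv2.resize(capture(cam)[y0:y1,x0:x1,::-1],None,fx=k,fy=k,interpolation=cv2.INTER_CUBIC)
        for a,b in SEG:
            uv=((proj(cam,H2W(th,t,[a,b]))-[x0,y0]+.5)*k).round().astype(int)
            cv2.line(c,uv[0].tolist(),uv[1].tolist(),(0,0,255),1)
        cv2.imwrite(f"pics/ef_{cam}.png",c)
E
python3 ef.py
```

```text
Traceback (most recent call last):
  File "ef.py", line 35, in <module>
    r=run(cam,(545,134.6));print(cam,r.x,r.fun)
  File "ef.py", line 30, in run
    r=minimize(score,[d+1.45,x0[0]+ox,x0[1]+oy],method='Nelder-Mead',options=dict(initial_simplex=np.array([[d+1.45,x0[0]+ox,x0[1]+oy]]*4)+[[0,0,0],[1,0,0],[0,3,0],[0,0,3]]))
  File "ef.py", line 19, in score
    uv=proj(cam,H2W(th,t,P));d=uv[-1]-uv[0];L=np.linalg.norm(d);nn=np.array([-d[1],d[0]])/L
  File "h.py", line 6, in proj
    c=camera_info(n); P=np.atleast_2d(P); q=(c['view']@np.c_[P,np.ones(len(P))].T).T
ValueError: time passes only in moves, steps and waits
```

Too many camera_info calls, so I'll cache it.

```bash
sed -i '2a import functools\ncamera_info=functools.lru_cache(None)(camera_info)' h.py; python3 ef.py; python3 -c "
from rig import *;print(read_state()['time_s'])"
```

```text
top [  1.36596982 545.30725783 133.19083728] -1182.4846142011872
side [  1.22351461 546.99802418 135.82860522] -1327.4364612944764
2.15
```

View pics/ef_top.png

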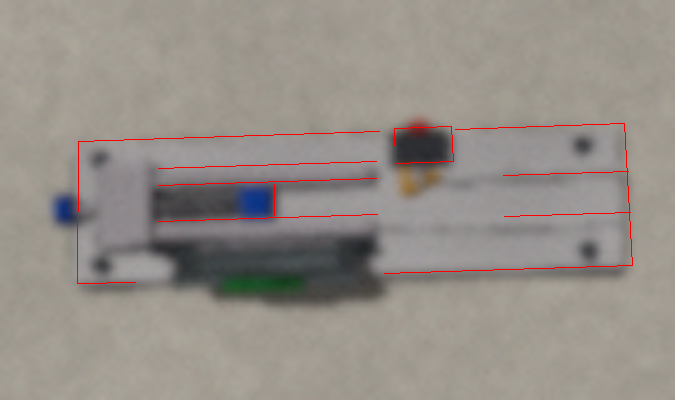

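View pics/ef_side.png

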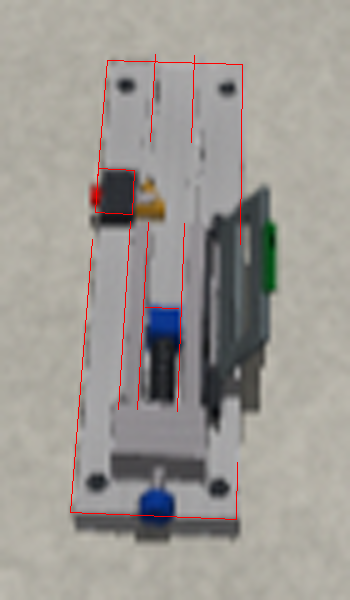

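Run:
```python
from h import *
for cam,(x0,y0,x1,y1),k in(("top",(295,180,360,230),12),("side",(300,178,345,225),12)):
    im=np.mean([capture(cam).astype(float) for _ in range(2)],0)[y0:y1,x0:x1,::-1]
    c=cv2.resize(im,None,fx=k,fy=k,interpolation=cv2.INTER_CUBIC)
    c=np.clip((c-60)*1.7,0,255).astype(np.uint8).copy()
    for i in range(0,x1-x0,5): cv2.putText(c,str(x0+i),(i*k,10),0,.35,(0,0,255)); cv2.line(c,(i*k,12),(i*k,18),(0,0,255))
    for i in range(0,y1-y0,5): cv2.putText(c,str(y0+i),(0,i*k+10),0,.35,(0,0,255))
    cv2.imwrite(f"pics/z_{cam}.png",c)
```

```text
(no output)
```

View pics/z_top.png

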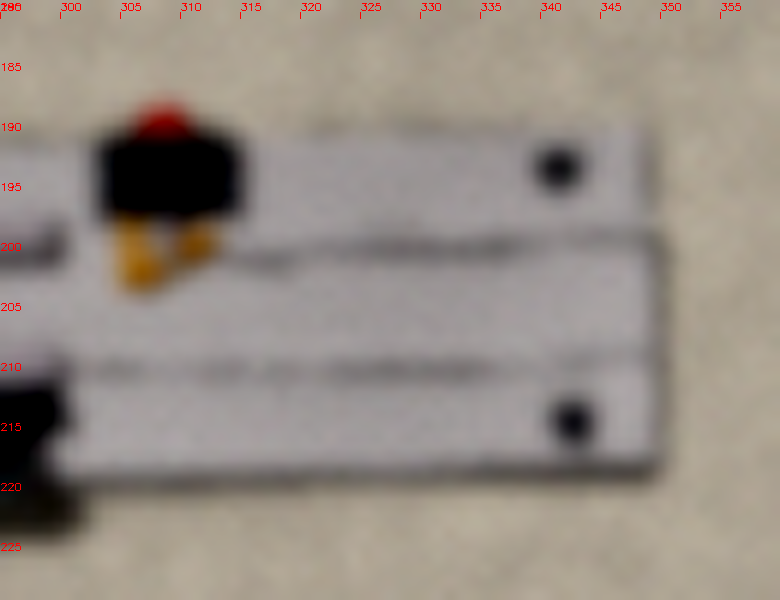

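View pics/z_side.png

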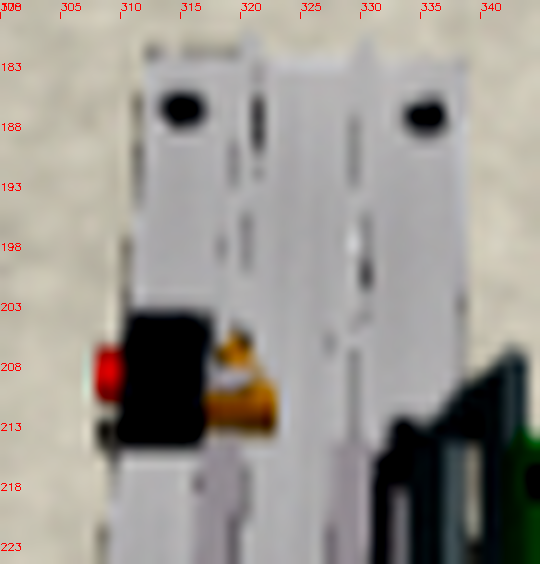

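Run:
```python
from h import *
np.set_printoptions(linewidth=200)
im=np.mean([capture("top").astype(float) for _ in range(2)],0)
for c in (322,330,336):
    print(c); b=im[:,c-3:c+4].mean(1)
    for r in list(range(187,194))+list(range(197,213))+list(range(215,223)): print(r,b[r].round(0), round(b[r,2]-b[r,0],1))
im2=np.mean([capture("side").astype(float) for _ in range(2)],0)
print("side row 195,200")
for r in(195,):
    b=im2[r-3:r+4].mean(0)
    for c in list(range(306,346)): print(c,b[c].round(0), round(b[c,2]-b[c,0],1))
```

```text
322
187 [159. 153. 143.] -15.6
188 [157. 152. 142.] -15.6
189 [154. 148. 139.] -15.2
190 [150. 145. 138.] -12.2
191 [150. 146. 142.] -7.9
192 [152. 149. 148.] -4.0
193 [153. 149. 150.] -3.5
197 [154. 150. 150.] -3.4
198 [153. 150. 150.] -2.8
199 [148. 145. 146.] -2.2
200 [139. 136. 137.] -2.0
201 [138. 135. 135.] -2.8
202 [147. 143. 143.] -3.6
203 [152. 149. 149.] -3.4
204 [153. 150. 149.] -3.7
205 [153. 149. 150.] -3.1
206 [153. 150. 150.] -3.5
207 [154. 151. 151.] -3.2
208 [156. 152. 153.] -3.0
209 [152. 148. 149.] -3.1
210 [141. 138. 138.] -2.7
211 [140. 137. 137.] -2.7
212 [148. 144. 145.] -2.9
215 [154. 151. 151.] -3.4
216 [155. 152. 152.] -3.0
217 [154. 150. 150.] -3.4
218 [142. 140. 139.] -3.4
219 [126. 122. 121.] -5.0
220 [129. 126. 119.] -10.8
221 [149. 143. 134.] -14.1
222 [158. 152. 143.] -15.4
330
187 [158. 152. 142.] -15.6
188 [156. 150. 140.] -15.4
189 [151. 145. 137.] -14.0
190 [144. 139. 134.] -10.3
191 [145. 141. 139.] -6.4
192 [150. 146. 146.] -4.2
193 [151. 147. 147.] -3.4
197 [152. 148. 149.] -3.1
198 [150. 146. 146.] -3.3
199 [142. 139. 139.] -2.9
200 [128. 125. 
[... 1693 characters left out ...]
 157.] 0.5
319 [158. 158. 159.] 0.3
320 [152. 152. 152.] 0.3
321 [157. 156. 157.] 0.4
322 [160. 160. 161.] 0.3
323 [158. 157. 157.] -0.1
324 [158. 158. 158.] 0.1
325 [160. 160. 161.] 0.4
326 [158. 157. 158.] 0.0
327 [160. 159. 161.] 0.5
328 [160. 160. 160.] 0.0
329 [162. 162. 163.] 1.1
330 [153. 153. 154.] 0.2
331 [160. 160. 160.] 0.5
332 [159. 159. 160.] 0.6
333 [159. 158. 159.] 0.2
334 [160. 159. 160.] 0.4
335 [161. 160. 161.] 0.6
336 [161. 160. 161.] 0.4
337 [161. 161. 162.] 0.4
338 [167. 167. 168.] 1.6
339 [179. 176. 166.] -12.4
340 [180. 176. 166.] -13.4
341 [182. 179. 169.] -13.1
342 [180. 177. 167.] -13.0
343 [178. 174. 165.] -12.6
344 [176. 173. 163.] -13.2
345 [175. 172. 163.] -12.4
```

```bash
cat > sil.py <<'E'
from h import *
from scipy.optimize import least_squares
def cross(v,lev):
    i=np.where((v[:-1]-lev)*(v[1:]-lev)<=0)[0]
    return i,(lambda k:k+(lev-v[k])/(v[k+1]-v[k]))
for cam in("top","side"):
    c=camera_info(cam);o=-c['view'][:3,:3].T@c['view'][:3,3];print(cam,"cam at",o.round(3))
    im=np.mean([capture(cam).astype(float) for _ in range(2)],0);D=im[:,:,2]-im[:,:,0]
    lev=-9.5 if cam=="top" else -6
    obs=[] # (u,v,local axis idx,val,z)
    def edge(fixed,lo,hi,axis,ax,val,z,w=2):
        # scan along axis ('r' rows or 'c' cols)
        v=D[lo:hi+1,fixed-w:fixed+w+1].mean(1) if axis=='r' else D[fixed-w:fixed+w+1,lo:hi+1].mean(0)
        i,f=cross(v,lev)
        if len(i)!=1: return
        p=lo+f(i[0]); obs.append(((fixed,p) if axis=='r' else (p,fixed),ax,val,z))
    if cam=="top":
        for u in list(range(250,298,4))+list(range(318,346,3)): edge(u,184,194,'r',0,38,20)
        for u in range(304,346,3): edge(u,215,224,'r',0,-38,0)
        for v in (195,196,197,198,204,205,206,207,208,213,214): edge(v,343,355,'c',1,-150,20)
        for v in list(range(197,203))+list(range(212,217)): edge(v,233,243,'c',1,140,20)
    else:
        for v in list(range(188,202,3))+list(range(222,270,4)): edge(v,298,316,'c',0,38,20 if o[0]<.583 else 0)
        for v in range(188,204,3): edge(v,334,345,'c',0,-38,20)
        for u in (314,315,316,317,325,326,334,335,336): edge(u,177,188,'r',1,-150,20)
    def res(p,full=False):
        th=np.radians(p[0]);t=p[1:]/1000
        r=[]
        for uv,ax,val,z in obs:
            W=unproj(cam,uv,z/1000)[0,:2]-t
            l=np.array([np.cos(th)*W[0]+np.sin(th)*W[1],-np.sin(th)*W[0]+np.cos(th)*W[1]])*1000
            r.append(l[ax]-val)
        return np.array(r)
    s=least_squares(res,[1.4,545,134],loss='soft_l1');print(cam,s.x.round(2),len(obs))
    r=res(s.x)
    for k in sorted(set((o[1],o[2]) for o in obs)): print(k,np.round([x for x,o in zip(r,obs) if (o[1],o[2])==k],1))
E
python3 sil.py
```

```text
top cam at [0.373 0.088 1.003]
top [  1.23 544.07 135.47] 56
(0, -38) [ 0.1  0.5  0.3  0.7  0.8  0.6  0.8  0.6  0.4  0.2  0.1  0.1 -0.2 -0.5]
(0, 38) [-0.2 -0.  -0.2  0.   0.1 -0.1 -0.4 -0.  -0.1 -0.  -0.1 -0.  -0.1 -0.
 -0.2 -0.2 -0.3 -0.5 -0.5 -0.3 -0.4 -0.5]
(1, -150) [-0.2 -0.3 -0.5 -1.1 -1.1 -1.  -0.9 -0.8 -0.2  0.1]
(1, 140) [ 0.2  0.4  0.9  3.4 11.   2.6  0.4  0.1  0.   0. ]
side cam at [0.517 0.701 0.749]
side [  1.17 544.85 136.92] 32
(0, -38) [0.3 0.2 0.1 0.  0.  0.2]
(0, 38) [-0.4 -0.3  0.1  0.  -0.3 -0.  -0.2  0.2 -0.1 -0.2  0.2 -0.1 -0.1  0.5
 -0.1 -0.1  0.1]
(1, -150) [ 0.4  0.2  0.3 -0.1 -0.1 -0.3 -0.  -0.2 -0.2]
```

>>> {"fn": "jog_arm", "kwargs": {
  "steps": [
    {"delta_pos":[316,326,-100],"turn":-21.8,"fingers":39},
    {"delta_pos":[316,326,-100],"turn":-21.8,"fingers":39},
    {"delta_pos":[316,326,-100],"turn":-21.8,"fingers":39},
    {"delta_pos":[316,326,-100],"turn":-21.8,"fingers":39},
    {"delta_pos":[316,326,-100],"turn":-21.8,"fingers":39},
    {"delta_pos":[316,326,-100],"turn":-21.8,"fingers":39},
    {"delta_pos":[316,326,-100],"turn":-21.8,"fingers":39},
    {"delta_pos":[316,326,-100],"turn":-21.8,"fingers":39},
    {"delta_pos":[316,326,-100],"turn":-21.8,"fingers":39},
    {"delta_pos":[316,326,-100],"turn":-21.8,"fingers":39},
    {"delta_pos":[316,326,-100],"turn":-21.8,"fingers":39},
    {"delta_pos":[316,326,-100],"turn":-21.8,"fingers":39},
    {"delta_pos":[316,326,-100],"turn":-21.8,"fingers":39},
    {"delta_pos":[316,326,-100],"turn":-21.8,"fingers":39},
    {"delta_pos":[316,326,-150],"turn":-21.8,"fingers":39},
    {"delta_pos":[316,326,-150],"turn":-21.8,"fingers":39},
    {"delta_pos":[316,326,-150],"turn":-21.8,"fingers":39},
    {"delta_pos":[316,326,-150],"turn":-21.8,"fingers":39}
  ]
}}

```text
time_s: 4.25
position: [0.5466, -0.2556, 0.0896]
tcp_rot: [[-0.003, -0.001, 1.0], [-1.0, 0.001, -0.003], [-0.001, -1.0, -0.001]]
force: [-0.5, -0.1, -0.9]
opening: 0.394
```

Run:
```python
from h import *
crop("side","s1",280,80,380,170,7)
s=read_state();print(s['position'],s['qvel'].round(2))
c=camera_info("side")
# overlay expected tips
p=s['position'].copy();p[2]-=.017
print(proj("side",[p,p+[0,.017,0],p-[0,.017,0]]))
```

```text
[ 0.54746176 -0.25585068  0.09046899] [ 0.64 -1.   -0.85  0.2  -0.26  0.14]
[[329.69183898 115.42971393]
 [329.44320818 118.63195135]
 [329.93547989 112.29137285]]
```

View pics/s1.png

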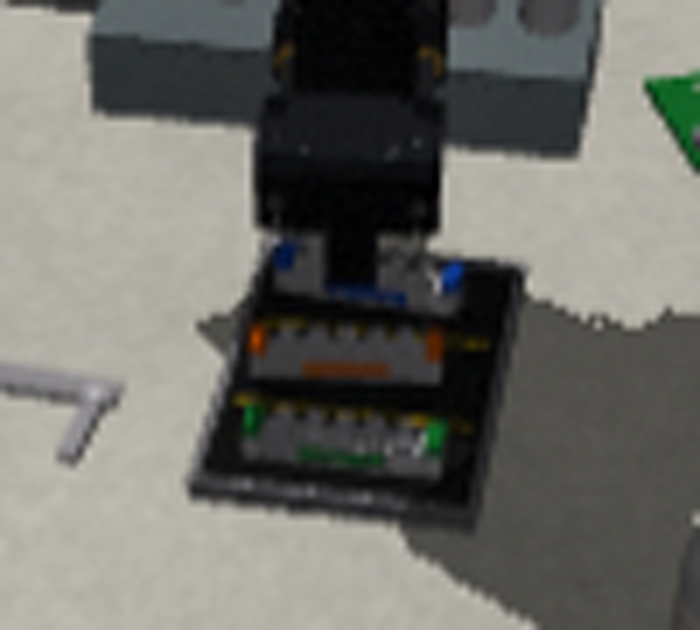

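>>> {"fn": "jog_arm", "kwargs": {
  "steps": [
    {"delta_pos":[1,2,-20],"fingers":39},
    {"delta_pos":[1,2,-40],"fingers":39},
    {"delta_pos":[1,2,-57],"fingers":39},
    {"delta_pos":[1,2,-57],"fingers":39},
    {"delta_pos":[1,2,-57],"fingers":39}
  ]
}}

```text
$.steps[0]: bad value
```

Turn must be given in every row.

>>> {"fn": "jog_arm", "kwargs": {
  "steps": [
    {"delta_pos":[1,2,-20],"turn":0,"fingers":39},
    {"delta_pos":[1,2,-40],"turn":0,"fingers":39},
    {"delta_pos":[1,2,-57],"turn":0,"fingers":39},
    {"delta_pos":[1,2,-57],"turn":0,"fingers":39},
    {"delta_pos":[1,2,-57],"turn":0,"fingers":39}
  ]
}}

```text
time_s: 4.72
position: [0.5488, -0.253, 0.0334]
tcp_rot: [[-0.001, 0.0, 1.0], [-1.0, -0.0, -0.001], [0.0, -1.0, 0.0]]
force: [-0.1, -0.7, 0.2]
opening: 0.391
```

>>> {"fn": "jog_arm", "kwargs": {
  "steps": [
    {"delta_pos":[0,0,0],"turn":0,"fingers":5},
    {"delta_pos":[0,0,0],"turn":0,"fingers":5},
    {"delta_pos":[0,0,0],"turn":0,"fingers":5},
    {"delta_pos":[0,0,0],"turn":0,"fingers":5},
    {"delta_pos":[0,0,0],"turn":0,"fingers":5},
    {"delta_pos":[0,0,0],"turn":0,"fingers":5},
    {"delta_pos":[0,0,0],"turn":0,"fingers":5}
  ]
}}

```text
time_s: 5.3
position: [0.5497, -0.2535, 0.034]
tcp_rot: [[-0.0, 0.002, 1.0], [-1.0, -0.002, -0.0], [0.002, -1.0, 0.002]]
force: [-0.8, -1.8, 5.0]
opening: 0.176
```

>>> {"fn": "jog_arm", "kwargs": {
  "steps": [
    {"delta_pos":[0,0,15],"turn":0,"fingers":5},
    {"delta_pos":[0,0,45],"turn":0,"fingers":5},
    {"delta_pos":[0,0,75],"turn":0,"fingers":5},
    {"delta_pos":[-1,20,75],"turn":7,"fingers":5},
    {"delta_pos":[-1,50,75],"turn":14,"fingers":5},
    {"delta_pos":[-1,80,75],"turn":21,"fingers":5},
    {"delta_pos":[-1,110,75],"turn":28,"fingers":5},
    {"delta_pos":[-1,140,75],"turn":35,"fingers":5},
    {"delta_pos":[-2,165,75],"turn":42,"fingers":5},
    {"delta_pos":[-2,190,75],"turn":49,"fingers":5},
    {"delta_pos":[-2,215,75],"turn":56,"fingers":5},
    {"delta_pos":[-2,240,75],"turn":63,"fingers":5},
    {"delta_pos":[-2,260,75],"turn":70,"fingers":5},
    {"delta_pos":[-2,280,75],"turn":77,"fingers":5},
    {"delta_pos":[-2,290,75],"turn":84,"fingers":5},
    {"delta_pos":[-2,296,75],"turn":91.2,"fingers":5},
    {"delta_pos":[-2,296,75],"turn":91.2,"fingers":5},
    {"delta_pos":[-2,296,75],"turn":91.2,"fingers":5},
    {"delta_pos":[-2,296,75],"turn":91.2,"fingers":5}
  ]
}}

```text
time_s: 6.88
position: [0.5465, 0.0433, 0.1074]
tcp_rot: [[1.0, -0.001, -0.017], [0.017, 0.0, 1.0], [-0.001, -1.0, 0.0]]
force: [0.0, -1.2, -2.6]
opening: 0.177
```

Run:
```python
from h import *
s=read_state();print(s['position'],s['tcp_rot'].round(4).tolist(),s['force'],s['opening'])
crop("side","s2",270,120,370,240,6); 
im=capture("top");cv2.imwrite("pics/t2.png",im[:,:,::-1])
```

```text
[0.54654541 0.04330912 0.10736457] [[0.9998, -0.0005, -0.0174], [0.0174, 0.0, 0.9998], [-0.0005, -1.0, 0.0]] [ 0.03839197 -1.22871214 -2.55481873] 0.1766076502172521
```

View pics/s2.png

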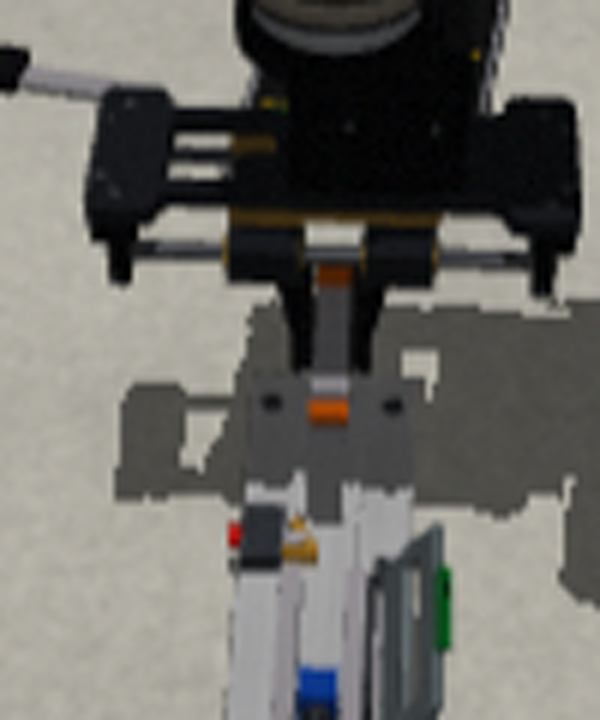

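View pics/t2.png

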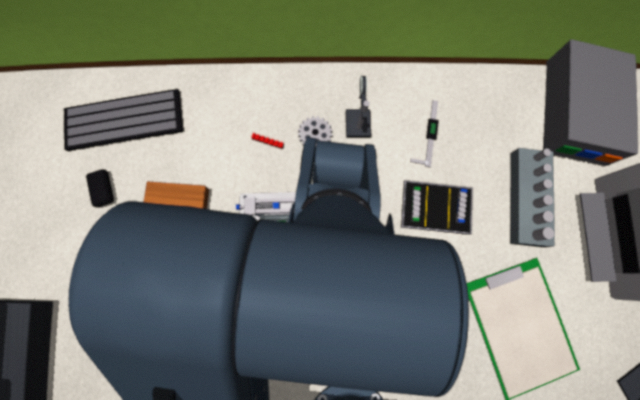

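>>> {"fn": "jog_arm", "kwargs": {
  "steps": [
    {"delta_pos":[0,-1,-20],"turn":0,"fingers":5},
    {"delta_pos":[0,-1,-40],"turn":0,"fingers":5},
    {"delta_pos":[0,-1,-50],"turn":0,"fingers":5},
    {"delta_pos":[0,-1,-55],"turn":0,"fingers":5},
    {"delta_pos":[0,-1,-58],"turn":0,"fingers":5},
    {"delta_pos":[0,-1,-60],"turn":0,"fingers":5},
    {"delta_pos":[0,-1,-60],"turn":0,"fingers":5},
    {"delta_pos":[0,-1,-60],"turn":0,"fingers":5}
  ]
}}

```text
time_s: 7.65
position: [0.5472, 0.0425, 0.0481]
tcp_rot: [[1.0, 0.001, -0.02], [0.02, -0.0, 1.0], [0.001, -1.0, -0.0]]
force: [-0.2, 0.6, -1.4]
opening: 0.174
```

Run:
```python
from h import *
s=read_state();print(s['position'],s['force'],s['moment'],s['opening'])
crop("side","s3",290,150,350,240,8)
```

```text
[0.54721009 0.04253057 0.04810235] [-0.15213779  0.64404911 -1.36795161] [-0.0185256  -0.09765855 -0.02516123] 0.17379034437918303
```

View pics/s3.png

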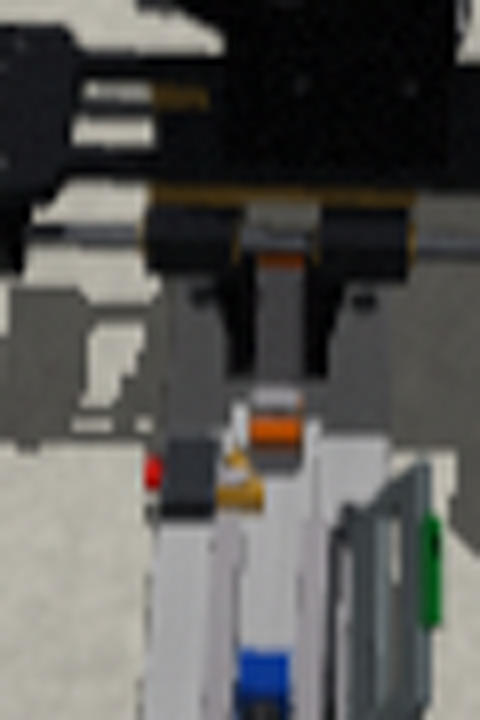

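>>> {"fn": "jog_arm", "kwargs": {
  "steps": [
    {"delta_pos":[0,0,-1],"turn":0,"fingers":5},
    {"delta_pos":[0,0,-2],"turn":0,"fingers":5},
    {"delta_pos":[0,0,-2],"turn":0,"fingers":5}
  ]
}}

```text
time_s: 7.95
position: [0.5471, 0.0426, 0.046]
tcp_rot: [[1.0, 0.001, -0.02], [0.02, -0.0, 1.0], [0.001, -1.0, -0.0]]
force: [0.6, -0.1, 0.2]
opening: 0.177
```

>>> {"fn": "jog_arm", "kwargs": {
  "steps": [
    {"delta_pos":[0,0,0],"turn":0,"fingers":40},
    {"delta_pos":[0,0,0],"turn":0,"fingers":40},
    {"delta_pos":[0,0,0],"turn":0,"fingers":40},
    {"delta_pos":[0,0,0],"turn":0,"fingers":40},
    {"delta_pos":[0,0,30],"turn":0,"fingers":40},
    {"delta_pos":[0,0,60],"turn":0,"fingers":40},
    {"delta_pos":[0,-35,60],"turn":0,"fingers":0},
    {"delta_pos":[0,-70,60],"turn":0,"fingers":0},
    {"delta_pos":[0,-70,60],"turn":0,"fingers":0},
    {"delta_pos":[0,-70,60],"turn":0,"fingers":0},
    {"delta_pos":[0,-70,60],"turn":0,"fingers":0}
  ]
}}

```text
time_s: 8.87
position: [0.5463, -0.0273, 0.1054]
tcp_rot: [[1.0, -0.001, -0.019], [0.019, 0.001, 1.0], [-0.001, -1.0, 0.001]]
force: [-0.2, 0.3, -0.6]
opening: 0.108
```

Run:
```python
from h import *
s=read_state();print(s['position'],s['force'],s['opening'])
crop("side","s4",290,150,350,240,8)
```

```text
[ 0.54626732 -0.0273312   0.1053603 ] [-0.22477805  0.33637651 -0.61547302] 0.10786604045554515
```

View pics/s4.png

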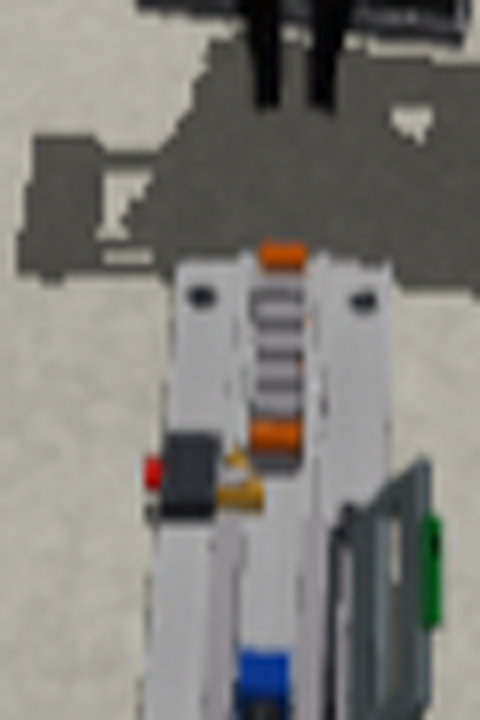

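>>> {"fn": "jog_arm", "kwargs": {
  "steps": [
    {"delta_pos":[1,-2,-30],"turn":0,"fingers":0},
    {"delta_pos":[1.5,-2,-56],"turn":0,"fingers":0},
    {"delta_pos":[1.5,-2,-56],"turn":0,"fingers":0},
    {"delta_pos":[1.5,5,-56],"turn":0,"fingers":0},
    {"delta_pos":[1.3,12,-56],"turn":0,"fingers":0},
    {"delta_pos":[1.2,19,-56],"turn":0,"fingers":0},
    {"delta_pos":[1,26,-56],"turn":0,"fingers":0},
    {"delta_pos":[0.9,33,-56],"turn":0,"fingers":0},
    {"delta_pos":[0.7,40,-56],"turn":0,"fingers":0},
    {"delta_pos":[0.6,47,-56],"turn":0,"fingers":0},
    {"delta_pos":[0.4,54,-56],"turn":0,"fingers":0},
    {"delta_pos":[0.3,61,-56],"turn":0,"fingers":0},
    {"delta_pos":[0.1,68,-56],"turn":0,"fingers":0},
    {"delta_pos":[0,75,-56],"turn":0,"fingers":0},
    {"delta_pos":[-0.2,82,-56],"turn":0,"fingers":0},
    {"delta_pos":[-0.3,88,-56],"turn":0,"fingers":0},
    {"delta_pos":[-0.3,88,-56],"turn":0,"fingers":0}
  ]
}}

```text
time_s: 10.33
position: [0.5463, 0.0618, 0.05]
tcp_rot: [[1.0, 0.0, -0.021], [0.021, 0.0, 1.0], [0.0, -1.0, 0.0]]
force: [0.2, -0.7, -0.4]
opening: 0.001
```

Run:
```python
from h import *
s=read_state();print(s['position'],s['force'],s['opening'])
crop("side","s5",290,150,350,270,7)
```

```text
[0.54629885 0.06175313 0.04996573] [ 0.19483765 -0.68886124 -0.43706652] 0.0009407514347614699
```

View pics/s5.png

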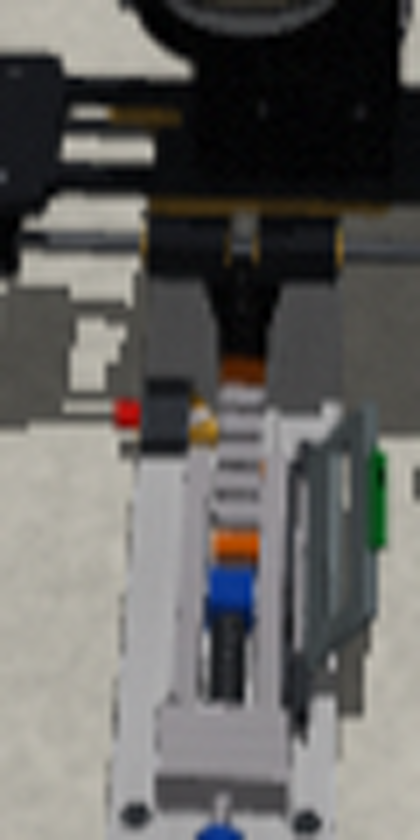

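>>> {"fn": "jog_arm", "kwargs": {
  "steps": [
    {"delta_pos":[-0.3,5,0],"turn":0,"fingers":0},
    {"delta_pos":[-0.4,10,0],"turn":0,"fingers":0},
    {"delta_pos":[-0.5,14,0],"turn":0,"fingers":0},
    {"delta_pos":[-0.6,18,0],"turn":0,"fingers":0},
    {"delta_pos":[-0.7,22,0],"turn":0,"fingers":0},
    {"delta_pos":[-0.8,26,0],"turn":0,"fingers":0},
    {"delta_pos":[-0.9,30,0],"turn":0,"fingers":0},
    {"delta_pos":[-0.9,33,0],"turn":0,"fingers":0},
    {"delta_pos":[-0.9,34,0],"turn":0,"fingers":0},
    {"delta_pos":[-0.9,34,0],"turn":0,"fingers":0}
  ]
}}

```text
time_s: 11.22
position: [0.5457, 0.0938, 0.0496]
tcp_rot: [[1.0, 0.0, -0.021], [0.021, -0.002, 1.0], [0.0, -1.0, -0.002]]
force: [-0.1, -7.6, 1.9]
opening: 0.003
```

Run:
```python
from h import *
s=read_state();print(s['position'],s['force'],s['opening'])
crop("side","s6",290,150,350,270,7)
```

```text
[0.5456921  0.093829   0.04962046] [-0.07910584 -7.62151657  1.87104167] 0.0033410781738610895
```

View pics/s6.png

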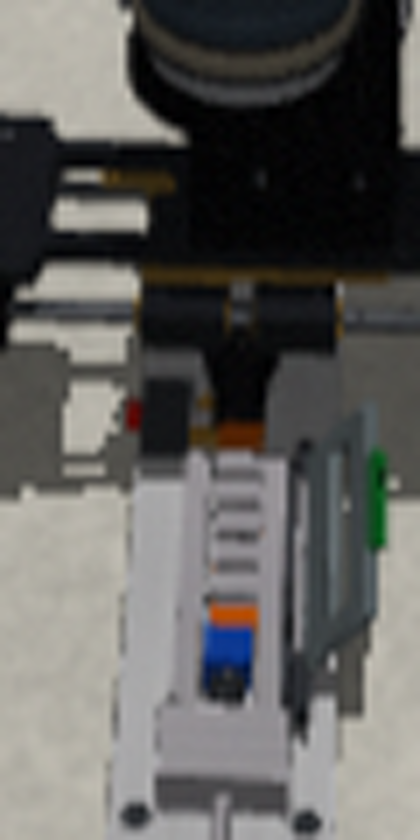

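>>> {"fn": "jog_arm", "kwargs": {
  "steps": [
    {"delta_pos":[0,1.5,0],"turn":0,"fingers":0},
    {"delta_pos":[0,3,0],"turn":0,"fingers":0},
    {"delta_pos":[0,3,0],"turn":0,"fingers":0},
    {"delta_pos":[0,3,0],"turn":0,"fingers":0}
  ]
}}

```text
time_s: 11.6
position: [0.5458, 0.0966, 0.0496]
tcp_rot: [[1.0, 0.0, -0.021], [0.021, -0.002, 1.0], [0.0, -1.0, -0.002]]
force: [-0.9, -9.0, 2.4]
opening: 0.005
```

Run:
```python
from h import *
s=read_state();print(s['position'],s['force'],s['opening'])
crop("side","s7",295,190,345,250,12)
```

```text
[0.5457728  0.09656605 0.04961748] [-0.91740759 -8.95237753  2.42236373] 0.004920837281063551
```

View pics/s7.png

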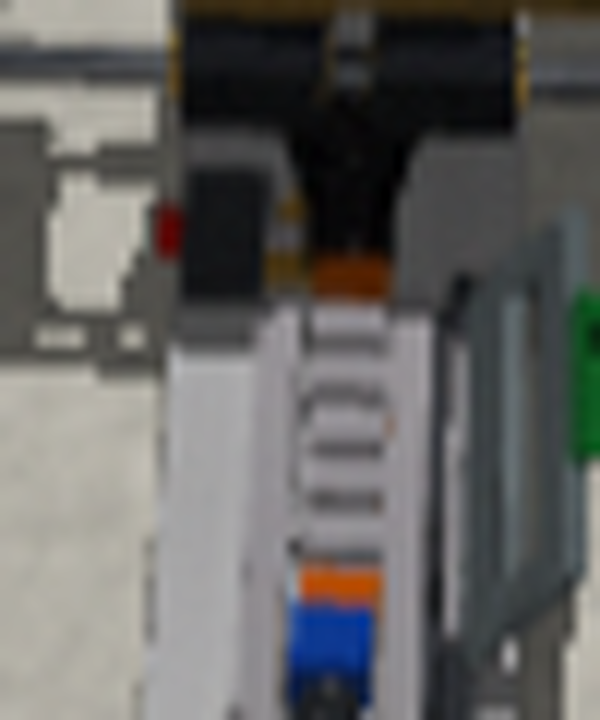

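>>> {"fn": "jog_arm", "kwargs": {
  "steps": [
    {"delta_pos":[0,-3,0],"turn":0,"fingers":0},
    {"delta_pos":[0,-8,0],"turn":0,"fingers":0},
    {"delta_pos":[0,-12,20],"turn":0,"fingers":0},
    {"delta_pos":[0,-40,60],"turn":0,"fingers":0},
    {"delta_pos":[0,-75,85],"turn":0,"fingers":0},
    {"delta_pos":[0,-75,85],"turn":0,"fingers":0}
  ]
}}

```text
time_s: 12.15
position: [0.5485, 0.0197, 0.1382]
tcp_rot: [[1.0, 0.008, -0.018], [0.018, -0.001, 1.0], [0.008, -1.0, -0.002]]
force: [0.9, -0.6, 0.8]
opening: 0.007
```

Run:
```python
from h import *
s=read_state();print(s['position'],s['force'],s['opening'])
crop("side","s8",295,190,345,250,12)
for t in("strip","rail_tab","rail_hinge","catch_face"):
    print(t,[(np.round(d['position'],4).tolist(),round(d['confidence'],2)) for d in tip_of(t,"side")[:3]])
```

```text
[0.54853137 0.01966441 0.13817076] [ 0.90099997 -0.63735628  0.79739555] 0.007349039746740277
strip [([0.5427, 0.1481, 0.0148], 0.69), ([0.7266, 0.2033, -0.0021], 0.57), ([0.547, 0.1321, 0.0028], 0.54)]
rail_tab [([0.4958, 0.1686, 0.0781], 0.67)]
rail_hinge [([0.5222, 0.1701, 0.0435], 0.67)]
catch_face [([0.5548, 0.0998, 0.015], 0.71)]
```

View pics/s8.png

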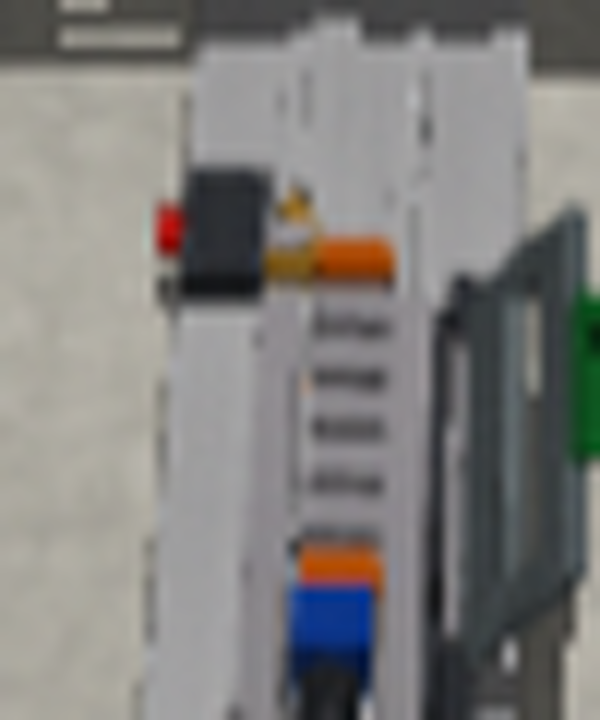

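The strip is held behind the catch: its centre reads at the seat, the brass sits behind the orange end, and the red button is back. Next is the rail: move to its -x side and sweep it over.

>>> {"fn": "jog_arm", "kwargs": {
  "steps": [
    {"delta_pos":[-30,20,30],"turn":0,"fingers":0},
    {"delta_pos":[-60,55,30],"turn":0,"fingers":0},
    {"delta_pos":[-80,90,30],"turn":0,"fingers":0},
    {"delta_pos":[-94,125,30],"turn":0,"fingers":0},
    {"delta_pos":[-94,151,30],"turn":0,"fingers":0},
    {"delta_pos":[-94,151,0],"turn":0,"fingers":0},
    {"delta_pos":[-94,151,-35],"turn":0,"fingers":0},
    {"delta_pos":[-94,151,-57],"turn":0,"fingers":0},
    {"delta_pos":[-94,151,-57],"turn":0,"fingers":0},
    {"delta_pos":[-94,151,-57],"turn":0,"fingers":0}
  ]
}}

```text
time_s: 13.23
position: [0.4493, 0.1743, 0.0757]
tcp_rot: [[1.0, -0.006, -0.022], [0.022, -0.001, 1.0], [-0.006, -1.0, -0.0]]
force: [1.0, -0.4, 0.2]
opening: 0.006
```

Run:
```python
from h import *
s=read_state();print(s['position'],s['force'],s['opening'])
crop("side","s9",280,170,400,280,6)
```

```text
[0.44931349 0.17431263 0.07573887] [ 0.99125609 -0.41465344  0.20631924] 0.005876204677086927
```

View pics/s9.png

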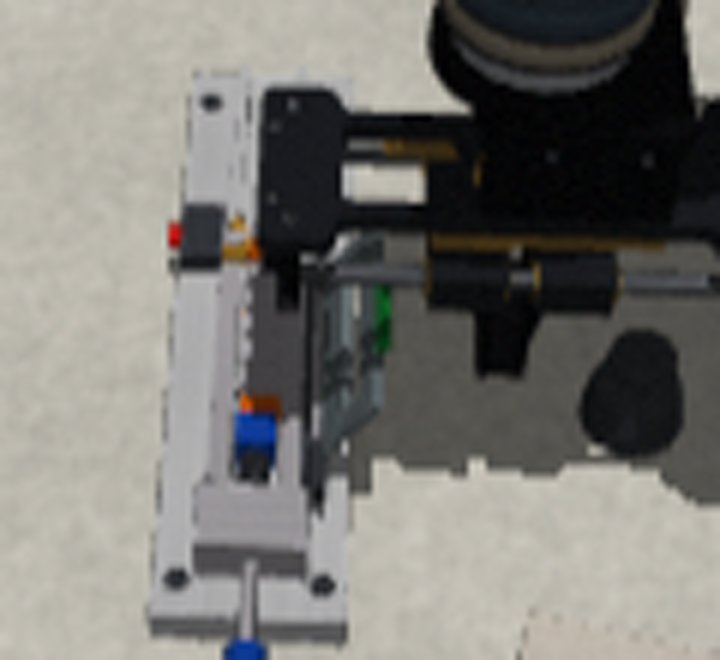

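>>> {"fn": "jog_arm", "kwargs": {
  "steps": [
    {"delta_pos":[10,-3,7],"turn":0,"fingers":0},
    {"delta_pos":[18,-3,7],"turn":0,"fingers":0},
    {"delta_pos":[24,-3,7],"turn":0,"fingers":0},
    {"delta_pos":[30,-3,8],"turn":0,"fingers":0},
    {"delta_pos":[36,-3,10],"turn":0,"fingers":0},
    {"delta_pos":[42,-3,12],"turn":0,"fingers":0},
    {"delta_pos":[47,-3,15],"turn":0,"fingers":0},
    {"delta_pos":[51,-3,18],"turn":0,"fingers":0},
    {"delta_pos":[55,-3,18],"turn":0,"fingers":0},
    {"delta_pos":[60,-3,18],"turn":0,"fingers":0},
    {"delta_pos":[60,-3,18],"turn":0,"fingers":0}
  ]
}}

```text
time_s: 14.2
position: [0.5132, 0.1706, 0.0957]
tcp_rot: [[1.0, 0.002, -0.02], [0.02, 0.0, 1.0], [0.002, -1.0, 0.0]]
force: [0.7, -0.7, -0.6]
opening: 0.004
```

Run:
```python
from h import *
s=read_state();print(s['position'],s['force'],s['opening'])
crop("side","s10",280,170,400,280,6)
```

```text
[0.51317302 0.17060838 0.09567124] [ 0.72452454 -0.72704831 -0.58624363] 0.004324358452833109
```

View pics/s10.png

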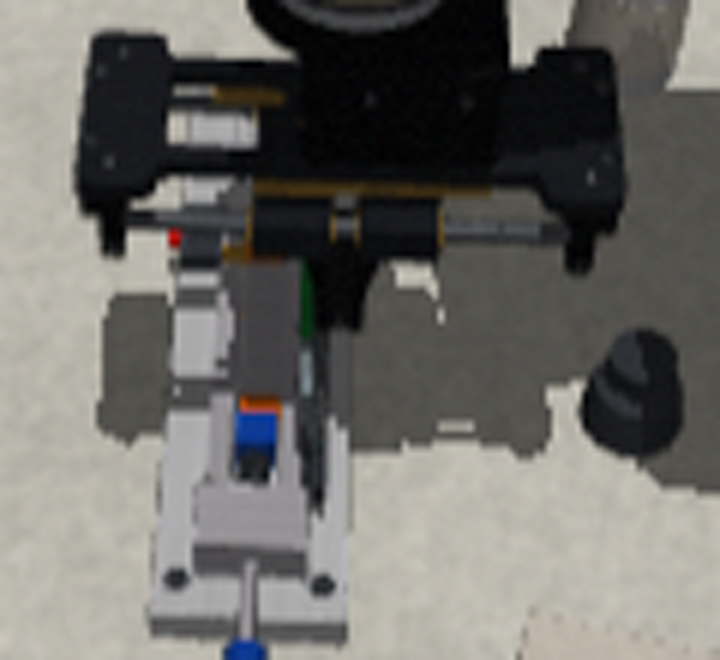

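>>> {"fn": "jog_arm", "kwargs": {
  "steps": [
    {"delta_pos":[5,0,-1],"turn":0,"fingers":0},
    {"delta_pos":[10,0,-3],"turn":0,"fingers":0},
    {"delta_pos":[14,0,-5],"turn":0,"fingers":0},
    {"delta_pos":[18,0,-8],"turn":0,"fingers":0},
    {"delta_pos":[21,0,-12],"turn":0,"fingers":0},
    {"delta_pos":[24,0,-16],"turn":0,"fingers":0},
    {"delta_pos":[27,0,-20],"turn":0,"fingers":0},
    {"delta_pos":[29,0,-25],"turn":0,"fingers":0},
    {"delta_pos":[30.5,0,-30],"turn":0,"fingers":0},
    {"delta_pos":[31,0,-33],"turn":0,"fingers":0},
    {"delta_pos":[31,0,-33],"turn":0,"fingers":0}
  ]
}}

```text
time_s: 15.17
position: [0.5429, 0.1705, 0.062]
tcp_rot: [[1.0, 0.0, -0.02], [0.02, -0.0, 1.0], [0.0, -1.0, -0.0]]
force: [-0.7, 0.0, -0.0]
opening: 0.007
```

Run:
```python
from h import *
s=read_state();print(s['position'],s['force'],s['opening'])
crop("side","s11",280,170,380,280,6)
```

```text
[0.54288867 0.17052171 0.06200706] [-0.74946283  0.0298838  -0.03253654] 0.006581203811450009
```

View pics/s11.png

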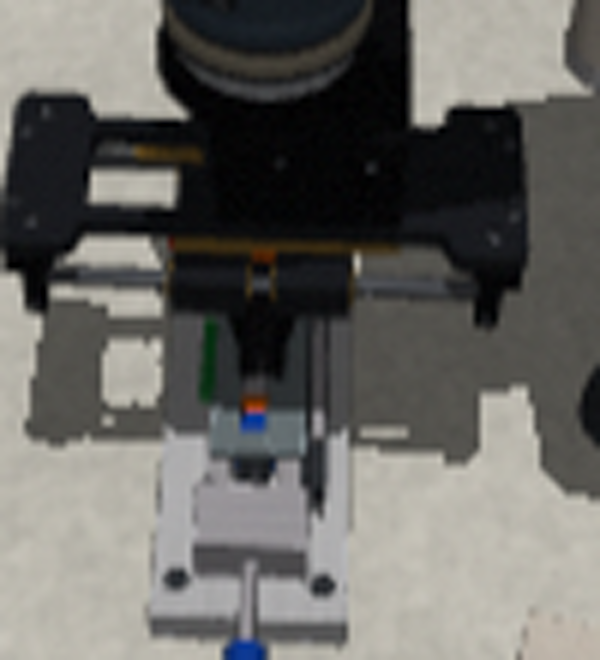

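>>> {"fn": "jog_arm", "kwargs": {
  "steps": [
    {"delta_pos":[5,0,1],"turn":0,"fingers":0},
    {"delta_pos":[5,0,-1],"turn":0,"fingers":0},
    {"delta_pos":[5,0,-2],"turn":0,"fingers":0},
    {"delta_pos":[5,0,-3],"turn":0,"fingers":0},
    {"delta_pos":[5,0,-3],"turn":0,"fingers":0}
  ]
}}

```text
time_s: 15.63
position: [0.5483, 0.1706, 0.0616]
tcp_rot: [[1.0, 0.002, -0.021], [0.021, -0.0, 1.0], [0.002, -1.0, -0.0]]
force: [-2.3, -0.4, 13.7]
opening: 0.007
```

>>> {"fn": "jog_arm", "kwargs": {
  "steps": [
    {"delta_pos":[0,0,-1],"turn":0,"fingers":0},
    {"delta_pos":[0,0,-1],"turn":0,"fingers":0},
    {"delta_pos":[0,0,3],"turn":0,"fingers":0},
    {"delta_pos":[0,0,35],"turn":0,"fingers":0},
    {"delta_pos":[0,0,75],"turn":0,"fingers":0},
    {"delta_pos":[-20,-40,100],"turn":0,"fingers":0},
    {"delta_pos":[-40,-80,100],"turn":0,"fingers":0},
    {"delta_pos":[-60,-120,100],"turn":0,"fingers":0},
    {"delta_pos":[-80,-160,100],"turn":0,"fingers":0},
    {"delta_pos":[-100,-200,100],"turn":0,"fingers":0},
    {"delta_pos":[-110,-240,120],"turn":0,"fingers":0},
    {"delta_pos":[-110,-280,120],"turn":0,"fingers":0},
    {"delta_pos":[-110,-320,120],"turn":0,"fingers":0},
    {"delta_pos":[-110,-320,120],"turn":0,"fingers":0},
    {"delta_pos":[-110,-320,120],"turn":0,"fingers":0},
    {"delta_pos":[-110,-320,120],"turn":0,"fingers":0}
  ]
}}

```text
time_s: 16.97
position: [0.437, -0.1501, 0.1793]
tcp_rot: [[1.0, -0.001, -0.017], [0.017, 0.001, 1.0], [-0.001, -1.0, 0.001]]
force: [-0.9, 0.5, 0.0]
opening: 0.004
```

Run:
```python
from h import *
s=read_state();print(s['position'],s['force'],s['qvel'].round(2))
crop("side","s12",290,170,350,285,7)
crop("top","t12",225,165,485,245,3)
for cam in("side","top"):
  for t in("rail_tab","strip","bottle","jack"):
    print(cam,t,[(np.round(d['position'],4).tolist(),round(d['confidence'],2)) for d in tip_of(t,cam)[:3]])
th,t=np.radians(1.2),np.array([.5445,.1362]);print(H2W(th,t,[(20,35,42),(0,12,20)]))
```

```text
[ 0.43702917 -0.15009306  0.17932506] [-0.93722824  0.50376495  0.02919968] [ 2.62 -0.16  1.85  0.37  0.34  0.22]
side rail_tab [([0.5662, 0.1728, 0.0429], 0.9), ([0.5463, 0.136, 0.0022], 0.61)]
side strip [([0.5425, 0.1469, 0.0133], 0.58), ([0.7294, 0.2064, -0.0017], 0.51), ([0.542, -0.3156, 0.0102], 0.33)]
side bottle [([0.3804, -0.0558, 0.0025], 0.62)]
side jack [([0.3887, 0.1561, -0.0017], 0.77), ([0.3514, -0.1961, -0.0009], 0.44)]
top rail_tab [([0.5645, 0.1727, 0.0436], 0.61)]
top strip [([0.7305, 0.2042, 0.0004], 0.53), ([0.5443, 0.1484, 0.021], 0.46)]
top bottle [([0.3818, -0.0511, -0.0004], 0.57)]
top jack [([0.3927, 0.1552, 0.0015], 0.46), ([0.5241, 0.1652, 0.043], 0.23)]
[[0.56376263 0.17161117 0.042     ]
 [0.54424869 0.14819737 0.02      ]]
```

View pics/s12.png

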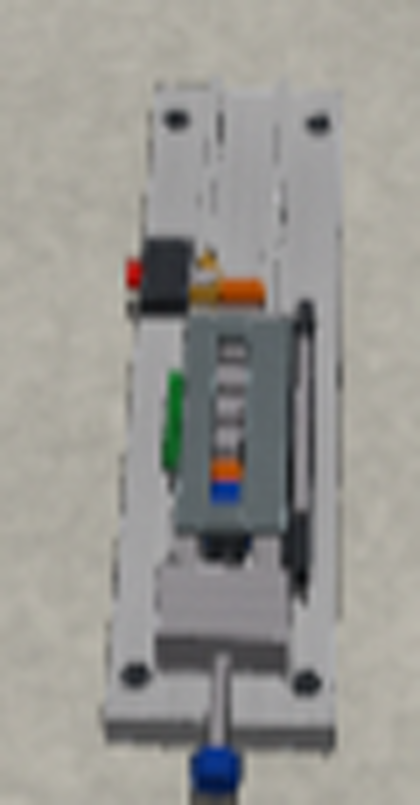

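View pics/t12.png

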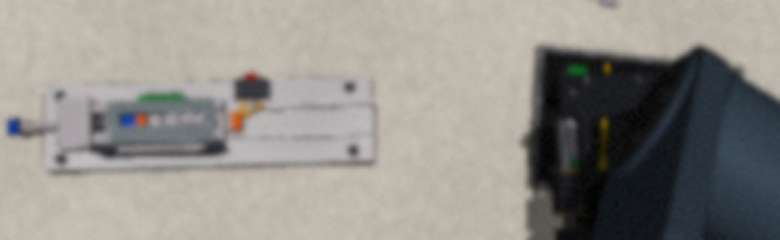

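The rail lies flat, with tab readings of 43–44 mm against 42 mm expected. The strip is still held at the seat with the catch out, and the arm is clear.

```bash
python3 -c "
from rig import *
print(hand_in())"
```

```text
the job is handed in; nothing more can be done
None
```

The orange strip is loaded in the channel behind the brass catch, and the slotted rail is closed flat over it. I handed the job in at about 17.5 s of the 61 s allowed.

- **Loading:** I took the strip from the middle of the tray, laid it teeth up in the lead-in groove and pushed it against the follower with closed fingers. After I backed off, the strip's centre read about (543, 148) mm, against an expected seat of (544, 148) mm. The brass stood behind its rear end and the catch's red button was back in its rest position.
- **Closing the rail:** I swung the rail over only after that check, then pressed it down to a firm stop. It took about 14 N with the fingertips at 44.6 mm; a fully closed rail's top should be at 44.5 mm.
- **Last checks:** Both cameras show the rail flat. The networks put the tab at 43–44 mm, 1–2 mm above the 42 mm expected but within their 4 mm accuracy. The strip still read at the seat in both views. The top-camera network ranked the red look-alike above the strip, so I ignored that reading. The arm was clear of everything.
- **Other objects:** The bottle and jack read where they started. The arm blocked part of the tray in the final top view, so I did not check the other two strips there. They looked undisturbed in the picture taken after the lift.

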